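# Lay out the card-stamping station

## Task

Get the desk ready for stamping and gluing index cards: lay the flat ink-pad tin midway between the stack of cards and the pen cup, its long sides running along the line from the cards to the cup, and stand the rubber stamp upright on the middle of the tin. Stand the ink bottle straight behind the tin (away from the robot, in the direction of the cards' long edges) with a gap of 4 cm, and stand the glue stick beside the middle of the cards on the side away from the cup, with a gap of 3 cm. Leave the cards and the pen cup where they are, do not disturb the eraser, mouse and binder clip, and let go of everything.

Things in the scene. Friction and masses are not known exactly. Their poses are not given: they have to be found in the camera images.
- cards: Stack of blank white index cards, 127 x 76 x 14 mm, fixed to the desk: a landmark, not handled. Origin: centre of its underside. x: along its long edges, away from the robot ('behind', within 4 degrees of world x); y: across it, to the left. The pen cup stands 220 mm from it, centre to centre, exactly along its +y or -y axis (the side changes).
- pen_cup: Open empty steel pen cup, upright cylinder 74 mm in diameter, 88 mm tall, fixed to the desk: a landmark, not handled. Origin: centre of its underside. Midway between it and the cards is 110 mm from the centre of each. Cards, cup and the space between and to the right of them are on a leather pad 3 mm thick (z = 0.003); behind and to the left the desk is bare (z = 0).
- stamp_tin: Flat closed blue ink-pad tin, loose, 62 mm (its x) x 92 mm (its y, long side) x 18 mm high, 70 to 130 g; the lid does not come off. Origin: centre of its underside; z up. Take it across the 62 mm. In its place its y axis (either way round) runs along the cards' y axis, with about 26 mm free at each end.
- rubber_stamp: Rubber stamp, loose, standing on its wooden foot, 68 mm tall, 50 to 80 g: foot 22 mm (its x) x 44 mm (its y) x 14 mm high; on it a turned round handle, up to 24 mm thick, on the centre line from 14 to 68 mm height, the knob at 45 to 68 mm. Origin: centre of the foot's underside; z up. Take it by the handle. On the tin its origin is 18 mm above the tin's; any yaw will do.
- ink_bottle: Square blue glass ink bottle with a black screw cap that stays on, loose, 100 to 200 g: body 48 x 48 mm, 38 mm high, sides along its x and y axes; cap 33 mm in diameter from 45 to 60 mm height. Origin: centre of the underside; z up. A gap of 4 cm behind the tin puts its centre 95 mm behind the tin's centre; any yaw will do.
- glue_stick: Yellow glue stick standing on its foot, loose, a plain cylinder 25 mm in diameter and 91 mm tall, 35 g. Origin: centre of its underside; z up. A gap of 3 cm beside the cards puts its centre 80 mm from the cards' centre.
- eraser: White eraser in a blue card sleeve, loose, 22 x 44 x 12 mm; leave it alone. Origin: centre of its underside.
- mouse: Black computer mouse, loose, 111 (its x) x 62 x 38 mm; leave it alone. Origin: centre of its underside.
- binder_clip: Black binder clip, loose, 23 x 32 mm and 43 mm tall with its wire levers up (body 19 mm high); leave it alone. Origin: centre of its underside.

How it is judged:
By the outcome, as a careful person would: the job done as asked, in the order asked, and still so for the second after the job is handed in, with the robot touching nothing.
It also fails if it takes over 125 s, if anything falls off the work surface, if the arm or the gripper's body presses on something with over 40 N, if the wrist force passes 120 N, or if a joint passes its speed limit or range.

## Robot

A 6-joint arm with a two-finger parallel gripper is mounted at the origin on the work surface; the furniture and walls round the work are solid. World frame = base frame: x ahead of the robot, y to its left, z up, the work surface at z = 0. Lengths are in m, angles in degrees, forces in N, time in s.
With the tool pointing down it reaches from about 0.375 to 0.9 m from the base axis. Payload 3.1 kg.
Tool frame: the origin (TCP) lies on the centre line of the jaws, within the pads' length; the fingertips stand finger_overhang ahead of it and the grasp point (between the pads) lies 5 mm behind it (finger_overhang is the distance from the TCP to the fingertips, in m); z points along the fingers, y is the line along which they close (so a half turn about z gives the same grasp; the last joint's range is limited). The gripper opens to 87 mm and grips with 3 to 60 N. Pads are 19 mm wide; open, the fingers measure 117 mm over their backs; the gripper's body (75 mm by 190 mm) begins 51 mm behind the grasp point.
Start: joints at [-83.337, 30.224, 82.088, -0, 67.689, -10.227], TCP at [0.182, -0.598, 0.237] pointing down, gripper open.
Joint ranges: [-176.69, 176.69], [-43.24, 126.21], [12.49, 139.97], [-82, 262], [0, 151.66], [-163.58, 163.58]. Speed limits (degrees/s): [159.86, 159.86, 180, 180, 180, 180].

## Interface

Orientations are given as a 3x3 rotation matrix whose columns are the frame's x, y, z axes.
In Python, from rig import read_state, capture, calibration, hand_in, finger_overhang gives the robot as it stands.
- The arm moves only by the tool send_rows, never from a script. Its argument "plan" is a list of rows, each a list of 5 numbers: the closure in counts, from 0 (fully open) to 255 (shut), then the shift along the tool's x, y, z in m, then the turn about the tool's z in rad. A call has 1 to 20 rows; each row shifts and turns the commanded pose from where the row before left it, along the tool's axes as they then stand; what a row does not reach is not made up. A row lasts 1/12 s, in which the tool goes at most 41.7 mm and 7.16 degrees, less where a joint would pass 70% of its speed; a pose out of reach is approached as far as the arm can. A call is refused whole if a number of a shift passes 0.0417 or a number of a turn 0.125, either way. A call with a gripper value outside its range is refused whole. The fingers move at their own pace and stop on an object; the grip force is fixed at half the most. Time passes only in rows, so rows that do not move let the fingers close. It gives the time, the measured TCP pose, the force, the opening and the grip force at its end, in the units of the state.
- read_state(): the state, without advancing time (a new reading comes with each control period).
- capture(name): name is "side" or "top" or "wrist"; returns (picture, depth): 400x640x3 uint8, blue, green, red; 400x640 float32, m along the optical axis (not along the pixel's ray), 0 where there is no reading.
- calibration(name): a dict with "fx", "fy", "cx", "cy" (pixels), "xyz" and "rotation" of the camera in the world. Camera axes: x right, y down, z forward; pixel columns grow to the right and rows downward; lengths in m; the calibration is good to about 2 mm. A picture is of the moment at which its call begins: read the wrist's pose just before it. calibration takes no time and is no camera call; for the wrist camera it gives the pose at the moment of the call.
- hand_in(): hands the job in; it is judged then, once.
The state is a dict: "time_s": time; "joint_positions": joint angles; "qvel": joint speeds; "tau": joint torques, N m; "position": TCP position; "tcp_rot": TCP orientation; "force": force on the tool from outside, world axes, zero at the start; "moment": the same for the moment, N m; "opening": opening from 0.0 (shut) to 1.0 (fully open); "grasp_force": force on a finger pad.
Only numpy, scipy, OpenCV 4.12 (cv2) and the standard library are available. Lean on these libraries where they do the work, as an engineer would, in place of code of your own. Each camera call takes 0.05 s, during which the arm holds its last target. There are 200 camera calls.

## Working session

There is one attempt and no reset: what is moved stays moved. The work goes in short steps, Python scripts to look and compute and a tool call to move; the robot and the scene stay as the last step left them, time stands still between calls to the robot, and variables do not carry over. Pictures are saved under pics/ and viewed, at most 14 in all, crops included, and the job is handed in when it is done.

Besides the shell and the picture viewer there is one more tool, called after "Request:" by a JSON object that holds its "method" and its "body". send_rows: Moves the arm, as the interface text tells. Its arguments: {"type":"object","properties":{"plan":{"type":"array","items":{"type":"array","items":{"type":"number"}}}},"required":["plan"]}

```bash
mkdir -p pics; ls; cat > h.py <<'E'
import numpy as np, cv2
from rig import *
def snap(n,f=None):
    c=calibration(n); im,d=capture(n)
    if f: cv2.imwrite('pics/'+f,im)
    return c,im,d
def ray(c,u,v):
    R=np.array(c['rotation']); return np.array(c['xyz']), R@np.array([(u-c['cx'])/c['fx'],(v-c['cy'])/c['fy'],1.])
def onplane(c,u,v,z):
    o,r=ray(c,u,v); return o+r*(z-o[2])/r[2]
def pts(c,d):
    v,u=np.mgrid[:d.shape[0],:d.shape[1]]
    P=np.stack([(u-c['cx'])/c['fx']*d,(v-c['cy'])/c['fy']*d,d],-1)
    return P@np.array(c['rotation']).T+np.array(c['xyz'])
E
python3 - <<'E'
from h import *
print(finger_overhang() if callable(finger_overhang) else finger_overhang)
s=read_state();print(s)
for n in('top','side'):
    c,im,d=snap(n,n+'0.png');print(c); np.savez(n+'0.npz',im=im,d=d)
E
```

```text
pics
0.014
{'time_s': 0.0, 'joint_positions': array([-8.33365153e+01,  3.02774286e+01,  8.21593926e+01, -1.18166231e-03,
        6.76891420e+01, -1.02277186e+01]), 'qvel': array([-0.04376049, -0.02432796,  0.07899483, -0.0628083 ,  0.04251005,
       -0.05873807]), 'tau': array([-9.05325596e-04, -4.40039384e+01, -1.76589400e+01,  6.32767123e-02,
        5.80600917e-02, -1.43519219e-04]), 'position': array([ 0.18152922, -0.59729281,  0.23557141]), 'tcp_rot': array([[ 9.56855975e-01,  2.90562504e-01, -2.74056655e-04],
       [ 2.90562396e-01, -9.56853560e-01,  2.18140556e-03],
       [ 3.71602575e-04, -2.16692150e-03, -9.99997583e-01]]), 'force': array([-0.14484892,  0.64307477, -0.22129404]), 'moment': array([ 0.0212088 ,  0.03621056, -0.07323251]), 'grasp_force': 0.0, 'opening': 1.0010748780744516}
{'fx': 414.2872338379738, 'fy': 414.2872338379738, 'cx': 321.42453773901065, 'cy': 201.1508134549422, 'xyz': array([ 0.40100246, -0.15587182,  1.14170184]), 'rotation': array([[ 7.94496403e-03, -9.98582403e-01,  5.26313714e-02],
       [-9.99967579e-01, -8.00295784e-03, -8.91225574e-04],
       [ 1.31116882e-03, -5.26225843e-02, -9.98613611e-01]])}
{'fx': 499.57199363860093, 'fy': 499.57199363860093, 'cx': 321.82957362934775, 'cy': 195.5344539275283, 'xyz': array([0.261193  , 0.79113424, 0.7331881 ]), 'rotation': array([[-0.96637232, -0.162724  ,  0.19911165],
       [-0.25668754,  0.56416923, -0.78474492],
       [ 0.01536417, -0.80946525, -0.58696674]])}
```

View pics/top0.png

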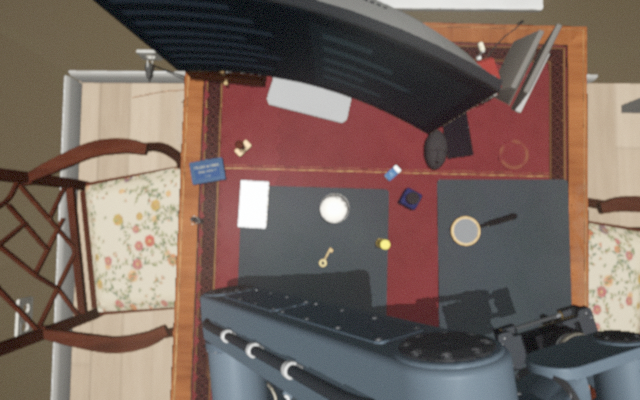

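View pics/side0.png

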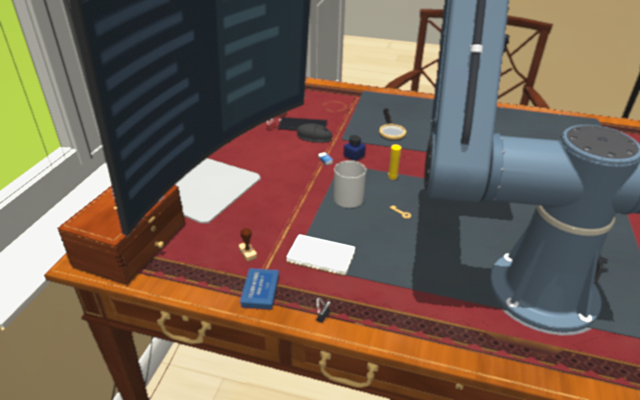

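Top view: cards at (254,204), cup (334,208) so it's on the −y side, tin (207,170), stamp (242,148), bottle (410,198), glue (384,244), eraser (393,172), mouse (436,148), clip (197,220). A monitor hangs over the back of the desk. The side view agrees.

```bash
python3 - <<'E'
from h import *
for n,S in (('top',dict(cards=(254,204),cup=(334,208),tin=(207,170),stamp=(242,148),bottle=(410,198),glue=(384,244),eraser=(393,172),mouse=(436,148),clip=(197,220),key=(325,257),padL=(242,250),desk=(230,230))),
 ('side',dict(cards=(320,254),cup=(350,170),tin=(259,283),stamp=(246,233),stampfoot=(249,252),bottle=(354,142),glue=(395,150),clip=(323,310)))):
    z=np.load(n+'0.npz');c=calibration(n);P=pts(c,z['d'])
    for k,(u,v) in S.items(): print(n,k,P[v,u].round(3),z['im'][v,u])
    # monitor lowest edge
    if n=='top':
        m=(P[...,2]>.12)&(P[...,0]>.5)&(z['d']>0);q=P[m]
        for y0 in np.arange(-.5,.6,.1):
            s=q[abs(q[:,1]-y0)<.05]
            if len(s): i=s[:,0].argmin();print('mon',round(y0,1),s[i].round(3),s[:,2].min().round(3))
    else:
        m=(z['d']>0)&(P[...,0]>.55)&(P[...,2]>.1);q=P[m]
        for y0 in np.arange(-.5,.6,.1):
            s=q[abs(q[:,1]-y0)<.05]
            if len(s): i=s[:,0].argmin();print('mon side',round(y0,1),s[i].round(3),s[:,2].min().round(3),s[s[:,2].argmin()].round(3))
E
for n in 1; do python3 - <<'E'
import cv2,numpy as np
im=cv2.imread('pics/top0.png')[110:280,170:460]
cv2.imwrite('pics/top0c.png',cv2.resize(im,None,fx=2.75,fy=2.75,interpolation=cv2.INTER_CUBIC))
E
done
```

```text
top cards [0.451 0.026 0.018] [254 254 254]
top cup [ 0.442 -0.191  0.008] [253 254 253]
top tin [0.543 0.156 0.017] [161 141 129]
top stamp [0.596 0.053 0.062] [58 69 89]
top bottle [ 0.468 -0.388  0.061] [60 60 69]
top glue [ 0.349 -0.315  0.093] [146 242 250]
top eraser [ 0.542 -0.352  0.013] [189 150 113]
top mouse [ 0.604 -0.463  0.039] [68 68 76]
top clip [0.406 0.18  0.017] [ 91  93 101]
top key [ 0.309 -0.168  0.007] [126 162 182]
top padL [0.325 0.059 0.002] [101  99  96]
top desk [ 0.38   0.094 -0.002] [ 94  94 153]
mon -0.4 [ 0.593 -0.412  0.546] 0.124
mon -0.3 [ 0.626 -0.349  0.546] 0.125
mon -0.2 [ 0.672 -0.25   0.546] 0.127
mon -0.1 [ 0.706 -0.149  0.544] 0.128
mon -0.0 [ 0.729 -0.048  0.546] 0.126
mon 0.1 [0.745 0.051 0.513] 0.126
mon 0.2 [0.748 0.2   0.508] 0.126
side cards [0.454 0.038 0.018] [247 247 247]
side cup [ 0.449 -0.227  0.063] [147 155 157]
side tin [0.549 0.148 0.014] [165 132 108]
side stamp [0.605 0.065 0.063] [ 25  53 118]
side stampfoot [0.601 0.068 0.013] [141 205 238]
side bottle [ 0.471 -0.38   0.055] [39 40 39]
side glue [ 0.352 -0.307  0.091] [  9 171 210]
side clip [0.407 0.192 0.028] [123 129 127]
mon side -0.4 [ 0.605 -0.412  0.408] 0.126 [ 0.648 -0.386  0.126]
mon side -0.3 [ 0.639 -0.346  0.421] 0.1 [ 1.227 -0.293  0.1  ]
mon side -0.2 [ 0.681 -0.25   0.441] 0.1 [ 1.231 -0.179  0.1  ]
mon side -0.1 [ 0.714 -0.149  0.435] 0.102 [ 1.184 -0.064  0.102]
mon side -0.0 [ 0.736 -0.05   0.483] 0.1 [0.79  0.049 0.1  ]
mon side 0.1 [0.747 0.058 0.509] 0.1 [0.791 0.06  0.1  ]
mon side 0.2 [0.748 0.206 0.546] 0.1 [0.841 0.206 0.1  ]
```

View pics/top0c.png

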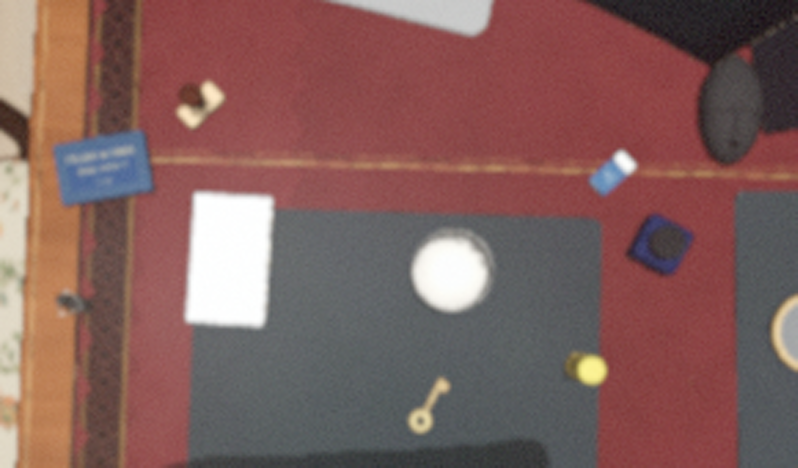

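Zoomed crop: tin long axis is tilted about 12°, stamp foot near 45°, bottle about 30° off. Next, a move planner and a wrist look.

```bash
cat >> h.py <<'E'
def plan(p,yaw=None,N=None):
    """tool-frame turn first, then shift, from the measured pose"""
    s=read_state(); R=np.array(s['tcp_rot']); y0=np.degrees(np.arctan2(R[1,0],R[0,0]))
    yaw=y0 if yaw is None else yaw
    t=-np.radians((yaw-y0+180)%360-180); a=np.radians(y0)-t
    T=np.array([[np.cos(a),np.sin(a),0],[np.sin(a),-np.cos(a),0],[0,0,-1]])
    d=T.T@(np.array(p)-s['position'])
    print('t',round(s['time_s'],2),'yaw0',y0.round(1),'turn rad',t.round(4),'rows',int(np.ceil(abs(t)/.124)),'shift',d.round(4),'rows',int(np.ceil(abs(d).max()/.0415)),'J1',s['joint_positions'].round(0), 'open',round(s['opening'],3),'pos',s['position'].round(4))
E
python3 - <<'E'
from h import *
s=read_state();c=calibration('wrist');R=np.array(s['tcp_rot'])
print(c,'\ncam in tool',R.T@(c['xyz']-s['position']),'\n',R.T@np.array(c['rotation']))
plan([.46,.05,.33],90)
E
```

```text
{'fx': 350.8978975801212, 'fy': 350.8978975801212, 'cx': 318.6554070625624, 'cy': 203.2851095516216, 'xyz': array([ 0.2515422 , -0.57654161,  0.3840163 ]), 'rotation': array([[ 0.29115425, -0.92088908, -0.25921517],
       [-0.95667471, -0.28072812, -0.07723486],
       [-0.00164425,  0.27047186, -0.96272648]])} 
cam in tool [ 7.30818446e-02  9.11174080e-05 -1.48315940e-01] 
 [[ 6.59479473e-04 -9.62637602e-01 -2.70792195e-01]
 [ 9.99999754e-01  5.69898591e-04  4.09441261e-04]
 [-2.39819463e-04 -2.70792398e-01  9.62637741e-01]]
t 0.1 yaw0 16.9 turn rad -1.276 rows 11 shift [ 0.6474  0.2784 -0.0943] rows 16 J1 [-83.  30.  82.  -0.  68. -10.] open 1.003 pos [ 0.1816 -0.5974  0.2357]
```

Request:
{"method": "send_rows", "body": {"plan": [[0,0,0,-0.03,-0.116],[0,0,0,-0.03,-0.116],[0,0,0,-0.034,-0.116],[0,0,0,0,-0.116],[0,0,0,0,-0.116],[0,0,0,0,-0.116],[0,0,0,0,-0.116],[0,0,0,0,-0.116],[0,0,0,0,-0.116],[0,0,0,0,-0.116],[0,0,0,0,-0.116]]}}

```text
time_s: 1.02
position: [0.1816, -0.5976, 0.3299]
tcp_rot: [[-0.006, 1.0, -0.0], [1.0, 0.006, 0.001], [0.001, -0.0, -1.0]]
force: [0.2, 0.1, -0.6]
opening: 1.001
grasp_force: 0.0
```

Request:
{"method": "send_rows", "body": {"plan": [[0,0.034,0.0147,0,0],[0,0.034,0.0147,0,0],[0,0.034,0.0147,0,0],[0,0.034,0.0147,0,0],[0,0.034,0.0147,0,0],[0,0.034,0.0147,0,0],[0,0.034,0.0147,0,0],[0,0.034,0.0147,0,0],[0,0.034,0.0147,0,0],[0,0.034,0.0147,0,0],[0,0.034,0.0147,0,0],[0,0.034,0.0147,0,0],[0,0.034,0.0147,0,0],[0,0.034,0.0147,0,0],[0,0.034,0.0147,0,0],[0,0.034,0.0147,0,0],[0,0.034,0.0147,0,0],[0,0.034,0.0147,0,0],[0,0.034,0.0147,0,0],[0,0,0,0,0]]}}

```text
time_s: 2.68
position: [0.4624, 0.0533, 0.3304]
tcp_rot: [[-0.006, 1.0, 0.002], [1.0, 0.006, 0.003], [0.003, 0.002, -1.0]]
force: [0.6, -0.4, 0.6]
opening: 1.002
grasp_force: 0.0
```

```bash
python3 - <<'E'
from h import *
plan([.46,.05,.33],90)
c,im,d=snap('wrist','w1.png');np.savez('w1.npz',im=im,d=d,**c)
c,im,d=snap('top','t1.png');np.savez('t1.npz',im=im,d=d,**c)
E
```

```text
t 2.68 yaw0 90.4 turn rad 0.0064 rows 1 shift [-0.0033 -0.0024  0.0004] rows 1 J1 [-7. 11. 97.  0. 72. -8.] open 1.002 pos [0.4624 0.0533 0.3304]
```

View pics/w1.png

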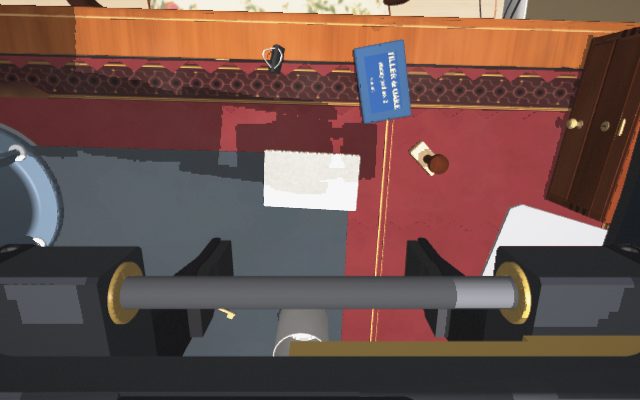

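Wrist view: cards quad about (264–360,150–211), tin corners about (355,48),(405,40),(410,112),(365,122), stamp knob (437,163) with foot (424,158), clip (274,57).

```bash
cat >> h.py <<'E'
def quad(c,mask,z,roi):
    m=np.zeros_like(mask);x0,y0,x1,y1=roi;m[y0:y1,x0:x1]=mask[y0:y1,x0:x1]
    m=cv2.morphologyEx(m,cv2.MORPH_CLOSE,np.ones((5,5)))
    k=max(cv2.findContours(m,cv2.RETR_EXTERNAL,cv2.CHAIN_APPROX_NONE)[0],key=cv2.contourArea)
    W=np.array([onplane(c,u,v,z)[:2] for u,v in cv2.convexHull(k)[:,0]],np.float32)
    (cx,cy),(w,h),a=cv2.minAreaRect(W*1000)
    return (round(cx/1000,4),round(cy/1000,4)),(round(w,1),round(h,1)),round(a,1)
def blob(c,mask,z,roi):
    m=np.zeros_like(mask);x0,y0,x1,y1=roi;m[y0:y1,x0:x1]=mask[y0:y1,x0:x1]
    k=max(cv2.findContours(m,cv2.RETR_EXTERNAL,cv2.CHAIN_APPROX_NONE)[0],key=cv2.contourArea)
    (u,v),r=cv2.minEnclosingCircle(k);return (u,v,r),onplane(c,u,v,z).round(4)
def hsv(im,lo,hi): return cv2.inRange(cv2.cvtColor(cv2.GaussianBlur(im,(3,3),0),cv2.COLOR_BGR2HSV),lo,hi)
E
python3 - <<'E'
from h import *
w=np.load('w1.npz');c={k:w[k] for k in('fx','fy','cx','cy','xyz','rotation')};im=w['im'];P=pts(c,w['d'])
print('heights tin',np.median(P[70:100,370:390,2]),'cards',np.median(P[170:190,290:340,2]),'knob',P[160:166,434:442,2].mean(),'desk by tin',np.median(P[85:95,330:345,2]),np.median(P[120:130,400:410,2]))
wh=hsv(im,(0,0,120),(179,70,255));bl=hsv(im,(95,90,40),(125,255,255))
print('cards w',quad(c,wh,.017,(255,135,372,225)))
print('tin w',quad(c,bl,.018,(345,30,425,135)))
br=hsv(im,(0,100,20),(15,255,140))
print('knob',blob(c,br,.056,(424,148,455,178)),P[163,438])
t=np.load('t1.npz');C={k:t[k] for k in c};I=t['im']
I0=np.load('top0.npz')['im'];
wt=hsv(I0,(0,0,200),(179,60,255));bt=hsv(I0,(95,70,40),(125,255,255))
print('cards t',quad(C,wt,.017,(230,170,280,240)));print('tin t',quad(C,bt,.018,(185,150,230,190)))
g=hsv(I0,(0,0,130),(179,60,255))
print('cup t',blob(C,g,.091,(310,180,360,232)),quad(C,g,.091,(310,180,360,232)))
yl=hsv(I0,(22,80,150),(35,255,255));print('glue',blob(C,yl,.091,(370,230,400,256)))
E
```

```text
heights tin 0.018454406913717414 cards 0.016982469006907863 knob 0.06702200502533436 desk by tin 0.0005955135467217987 0.00040482414529380284
cards w ((0.4516, 0.029), (79.0, 127.8), 87.1)
tin w ((0.5406, 0.1548), (61.2, 89.1), 10.5)
knob ((435.7203369140625, 162.11016845703125, 13.217535018920898), array([0.6039, 0.0616, 0.056 ])) [0.60258662 0.06245057 0.06802494]
cards t ((0.4519, 0.0296), (77.9, 128.4), 86.9)
tin t ((0.5413, 0.155), (58.2, 85.2), 10.0)
cup t ((333.9784851074219, 208.03225708007812, 15.269771575927734), array([ 0.4391, -0.1888,  0.091 ])) ((0.438, -0.1876), (73.6, 73.6), 0.5)
glue ((384.5, 244.0, 5.590270042419434), array([ 0.3493, -0.317 ,  0.091 ]))
```

```bash
python3 - <<'E'
from h import *
plan([.5408,.155,.05],100.5)
z=np.load('w1.npz');c={k:z[k] for k in('fx','fy','cx','cy','xyz','rotation')};P=pts(c,z['d'])
m=lambda x,y:P[(abs(P[...,0]-x)<.012)&(abs(P[...,1]-y)<.012)&(z['d']>0)][:,2]
for q in((.5405,-.085),(.5185,-.085),(.456,.109),(.446,-.08),(.505,-.02)):
  a=m(*q);print(q,len(a),np.median(a) if len(a) else None)
E
```

```text
t 2.78 yaw0 90.2 turn rad -0.1795 rows 2 shift [0.0895 0.0981 0.2801] rows 7 J1 [-8. 11. 97. -0. 72. -8.] open 1.005 pos [0.4607 0.0491 0.3301]
(0.5405, -0.085) 246 3.1723944204087307e-05
(0.5185, -0.085) 245 0.0001396618170751429
(0.456, 0.109) 329 0.0003406587831172869
(0.446, -0.08) 253 0.0029719951223038388
(0.505, -0.02) 221 0.0020822407591769565
```

Request:
{"method": "send_rows", "body": {"plan": [[0,0,0,0,-0.09],[0,0,0,0,-0.09],[0,0.0112,0.01225,0.03,0],[0,0.0112,0.01225,0.03,0],[0,0.0112,0.01225,0.03,0],[0,0.0112,0.01225,0.03,0],[0,0.0112,0.01225,0.03,0],[0,0.0112,0.01225,0.03,0],[0,0.0112,0.01225,0.03,0],[0,0.0112,0.01225,0.03,0],[0,0,0,0.02,0],[0,0,0,0.02,0],[0,0,0,0,0],[0,0,0,0,0],[0,0,0,0,0]]}}

```text
time_s: 4.03
position: [0.5419, 0.1525, 0.0514]
tcp_rot: [[-0.177, 0.984, 0.001], [0.984, 0.177, -0.0], [-0.0, 0.001, -1.0]]
force: [0.6, -0.6, 0.7]
opening: 1.002
grasp_force: 0.0
```

```bash
python3 - <<'E'
from h import *
plan([.5408,.155,.017],100.5)
c,im,d=snap('wrist','w2.png')
c,im,d=snap('side')
cv2.imwrite('pics/s2.png',cv2.resize(im[200:340,180:380],None,fx=3,fy=3))
E
```

```text
t 4.03 yaw0 100.2 turn rad -0.0049 rows 1 shift [ 0.0026 -0.0006  0.0344] rows 1 J1 [ 4. 41. 99. -0. 40. -6.] open 1.002 pos [0.5419 0.1525 0.0514]
```

View pics/w2.png

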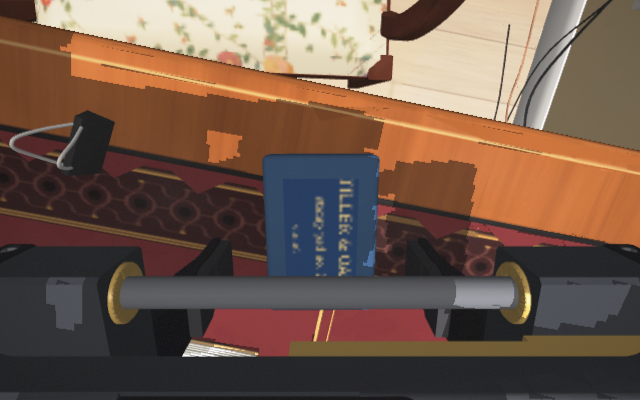

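The tin is square in the image and centred between the fingers (column 321 against 319). Descend and close.

Request:
{"method": "send_rows", "body": {"plan": [[0,0.0026,0,0.012,0],[0,0,0,0.012,0],[0,0,0,0.0105,0],[0,0,0,0,0],[200,0,0,0,0],[200,0,0,0,0],[200,0,0,0,0],[200,0,0,0,0],[200,0,0,0,0],[200,0,0,0,0],[200,0,0,0,0],[200,0,0,0,0]]}}

```text
time_s: 5.13
position: [0.5407, 0.1562, 0.016]
tcp_rot: [[-0.179, 0.984, -0.0], [0.984, 0.179, -0.0], [0.0, -0.0, -1.0]]
force: [-0.2, -0.4, 0.3]
opening: 0.708
grasp_force: 30.0
```

Request:
{"method": "send_rows", "body": {"plan": [[200,0,0,0,0],[200,0,0,-0.02,0],[200,0,0,-0.03,0],[200,0,0,-0.03,0],[200,0,0,-0.03,0],[200,0,0,-0.03,0],[200,0,0,0,0],[200,0,0,0,0]]}}

```text
time_s: 5.8
position: [0.542, 0.1564, 0.158]
tcp_rot: [[-0.179, 0.984, 0.005], [0.984, 0.179, 0.0], [-0.0, 0.005, -1.0]]
force: [-0.9, -0.1, -0.1]
opening: 0.71
grasp_force: 30.0
```

```bash
python3 - <<'E'
from h import *
plan([.4456,-.080,.157],86.9)
E
```

```text
t 5.8 yaw0 100.3 turn rad 0.2342 rows 2 shift [-0.2413 -0.0835  0.001 ] rows 6 J1 [ 5. 31. 95.  0. 53. -6.] open 0.71 pos [0.542  0.1564 0.158 ]
```

Request:
{"method": "send_rows", "body": {"plan": [[200,0,0,0,0.117],[200,0,0,0,0.117],[200,-0.0241,-0.0083,0,0],[200,-0.0241,-0.0083,0,0],[200,-0.0241,-0.0083,0,0],[200,-0.0241,-0.0083,0,0],[200,-0.0241,-0.0083,0,0],[200,-0.0241,-0.0083,0,0],[200,-0.0241,-0.0083,0,0],[200,-0.0241,-0.0083,0,0],[200,-0.0241,-0.0083,0,0],[200,-0.0241,-0.0083,0,0],[200,0,0,0.02,0],[200,0,0,0.02,0],[200,0,0,0.02,0],[200,0,0,0,0],[200,0,0,0,0],[200,0,0,0,0]]}}

```text
time_s: 7.3
position: [0.4447, -0.0797, 0.0959]
tcp_rot: [[0.054, 0.999, -0.001], [0.999, -0.054, 0.001], [0.0, -0.001, -1.0]]
force: [-0.4, -0.1, -0.1]
opening: 0.712
grasp_force: 30.0
```

```bash
python3 - <<'E'
from h import *
plan([.4456,-.080,.0215],86.9)
c,im,d=snap('wrist','w3.png');np.savez('w3.npz',im=im,d=d,**c)
E
```

```text
t 7.3 yaw0 86.9 turn rad 0.0002 rows 1 shift [-0.0002  0.0009  0.0744] rows 2 J1 [-24.  32. 114.   0.  35. -21.] open 0.712 pos [ 0.4447 -0.0797  0.0959]
```

View pics/w3.png

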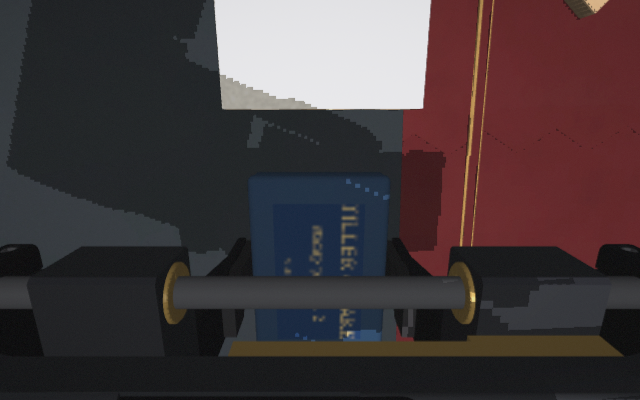

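Held tin: far edge at row 176, columns 249–388. Near edge of the cards at row 108, columns 222–423, square to it. Check the grip offset and the cards' edge.

```bash
python3 - <<'E'
from h import *
w=np.load('w3.npz');c={k:w[k] for k in('fx','fy','cx','cy','xyz','rotation')};P=pts(c,w['d'])
R=np.array(read_state()['tcp_rot']);p=np.array([.4447,-.0797,.0959])
print('tin depth z',np.median(P[190:230,270:360,2]))
for uv in((249,176),(388,176)): print('tin edge in tool',(R.T@(onplane(c,*uv,.0984)-p)).round(4))
a,b=onplane(c,222,108.5,.017),onplane(c,423,108.5,.017);e=b-a
print('cards edge',a,b,np.degrees(np.arctan2(e[1],e[0])),'centre est',(a+b)/2+.038*np.array([.054,.9985,0]))
wh=hsv(w['im'],(0,0,120),(179,50,255))
m=wh[60:160,230:415].astype(int);r=60+np.array([np.where(m[:,i])[0].max() for i in range(m.shape[1])])
k=np.polyfit(np.arange(230,415),r,1);A=[onplane(c,u,np.polyval(k,u)+.5,.017) for u in(230,415)];e=A[1]-A[0];print('fit',k,A,np.degrees(np.arctan2(e[1],e[0])))
E
```

```text
tin depth z 0.09848590006687326
tin edge in tool [ 0.0445 -0.0303 -0.0025]
tin edge in tool [ 0.0446  0.0284 -0.0025]
cards edge [ 0.38717686 -0.00526964  0.017     ] [ 0.51267837 -0.01194684  0.017     ] -3.045504068714418 centre est [0.45197961 0.02933476 0.017     ]
fit [2.74439938e-03 1.07570357e+02] [array([ 0.39215986, -0.00565666,  0.017     ]), array([ 0.50769499, -0.0121106 ,  0.017     ])] -3.197294843825536
```

Request:
{"method": "send_rows", "body": {"plan": [[200,0.0009,0.001,0.02,0],[200,0,0,0.02,0],[200,0,0,0.015,0],[200,0,0,0.01,0],[200,0,0,0.005,0],[200,0,0,0.003,0],[200,0,0,0.0025,0],[200,0,0,0,0],[200,0,0,0,0],[200,0,0,0,0]]}}

```text
time_s: 8.18
position: [0.4464, -0.0792, 0.0211]
tcp_rot: [[0.054, 0.999, 0.001], [0.999, -0.054, -0.001], [-0.0, 0.001, -1.0]]
force: [0.5, 0.5, 0.6]
opening: 0.709
grasp_force: 30.0
```

Request:
{"method": "send_rows", "body": {"plan": [[200,0,0,0.001,0],[200,0,-0.0005,0.001,0],[200,0,0,0,0],[200,0,0,0,0]]}}

```text
time_s: 8.52
position: [0.4454, -0.0791, 0.0186]
tcp_rot: [[0.054, 0.999, -0.0], [0.999, -0.054, 0.0], [0.0, -0.0, -1.0]]
force: [-0.4, 0.2, -0.7]
opening: 0.711
grasp_force: 30.0
```

Request:
{"method": "send_rows", "body": {"plan": [[60,0,0,0,0],[0,0,0,0,0],[0,0,0,0,0],[0,0,0,0,0],[0,0,0,-0.02,0],[0,0,0,-0.035,0],[0,0,0,-0.035,0],[0,0,0,-0.035,0],[0,0,0,-0.035,0],[0,0,0,-0.035,0],[0,0,0,-0.035,0],[0,-0.025,0,-0.01,0],[0,-0.025,0,0,0],[0,-0.025,0,0,0],[0,-0.025,0,0,0],[0,0,0,0,0],[0,0,0,0,0]]}}

```text
time_s: 9.93
position: [0.4397, -0.1796, 0.2584]
tcp_rot: [[0.056, 0.998, -0.0], [0.998, -0.056, 0.001], [0.001, -0.0, -1.0]]
force: [-0.5, -0.4, -0.0]
opening: 0.999
grasp_force: 0.0
```

```bash
python3 - <<'E'
from h import *
plan([.604,.062,.2])
c,im,d=snap('wrist','w4.png');np.savez('w4.npz',im=im,d=d,**c)
E
```

```text
t 9.93 yaw0 86.8 turn rad -0.0 rows 0 shift [0.2505 0.1503 0.0584] rows 7 J1 [-36.  17. 101.   0.  62. -33.] open 0.999 pos [ 0.4397 -0.1796  0.2584]
```

View pics/w4.png

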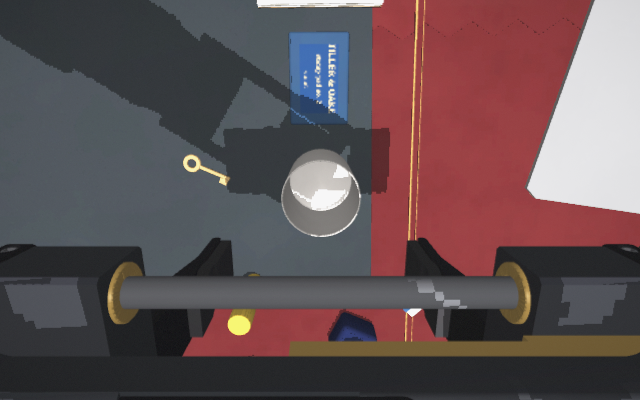

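The tin lies at about (290–349,32–130) between the cards edge (row 6) and the cup rim (centre about (321,196), radius 39). Measure the gaps, and aim at the stamp.

```bash
python3 - <<'E'
from h import *
w=np.load('w4.npz');c={k:w[k] for k in('fx','fy','cx','cy','xyz','rotation')};P=pts(c,w['d'])
print('tin z',np.median(P[50:110,300:340,2]))
bl=hsv(w['im'],(95,110,25),(125,255,255));print('tin',quad(c,bl,.021,(275,15,365,140)))
m=(abs(P[...,2]-.089)<.006)&(w['d']>0);m[:100]=0;m[245:]=0
k=np.argwhere(m)[:,::-1].astype(np.float32);W=np.array([onplane(c,u,v,.091)[:2] for u,v in k],np.float32)
print('rim',len(k),cv2.minEnclosingCircle(W))
E
```

```text
tin z 0.020940985635616804
tin ((0.4444, -0.0805), (89.3, 60.3), 86.9)
rim 631 ((0.4398951232433319, -0.19042620062828064), 0.03754409775137901)
```

Request:
{"method": "send_rows", "body": {"plan": [[0,0.025,0.015,0,0],[0,0.025,0.015,0,0],[0,0.025,0.015,0,0],[0,0.025,0.015,0,0],[0,0.025,0.015,0,0],[0,0.025,0.015,0,0],[0,0.025,0.015,0,0],[0,0.025,0.015,0.02,0],[0,0.025,0.015,0.02,0],[0,0.025,0.015,0.0184,0],[0,0,0,0.03,0],[0,0,0,0.03,0],[0,0,0,0.02,0],[0,0,0,0,0],[0,0,0,0,0],[0,0,0,0,0]]}}

```text
time_s: 11.32
position: [0.6039, 0.0633, 0.1212]
tcp_rot: [[0.053, 0.999, 0.002], [0.999, -0.053, 0.0], [0.0, 0.002, -1.0]]
force: [1.3, 0.4, 0.5]
opening: 0.997
grasp_force: 0.0
```

```bash
python3 - <<'E'
from h import *
plan([.6035,.062,.051])
c,im,d=snap('wrist','w5.png');np.savez('w5.npz',im=im,d=d,**c)
P=pts(c,d);m=(P[...,2]>.055)&(P[...,2]<.075)&(d>0)&(abs(P[...,0]-.6035)<.03)&(abs(P[...,1]-.062)<.03)
q=P[m];print(len(q),q.min(0) if len(q) else'',q.max(0) if len(q) else'', np.argwhere(m).mean(0))
c,im,d=snap('side');P=pts(c,d);m=(P[...,2]>.045)&(P[...,2]<.072)&(d>0)&(abs(P[...,0]-.6035)<.025)&(abs(P[...,1]-.062)<.025)
u=np.argwhere(m);q=P[m];print('side',len(q),q.min(0) if len(q) else'',q.max(0) if len(q) else'',q.mean(0) if len(q) else '')
E
```

```text
t 11.32 yaw0 87.0 turn rad -0.0 rows 0 shift [-0.0013 -0.0003  0.0702] rows 2 J1 [-5. 37. 90.  0. 52. -2.] open 0.997 pos [0.6039 0.0633 0.1212]
1121 [0.59414861 0.04857477 0.05501535] [0.617374   0.07179727 0.06920438] [229.76003568 323.23193577]
side 116 [0.59785428 0.05160063 0.04531632] [0.61983682 0.0738614  0.06977336] [0.60715889 0.06558655 0.06029308]
```

View pics/w5.png

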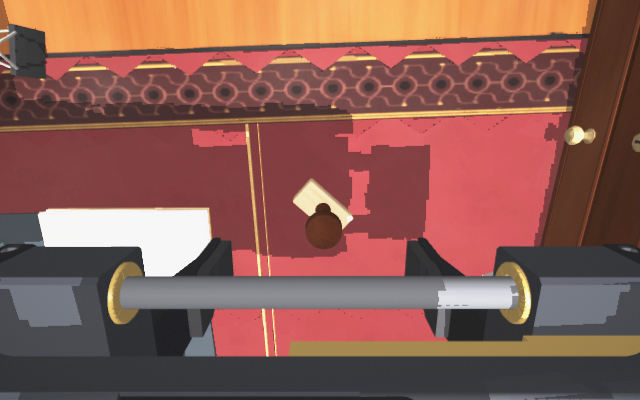

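The knob is at (323,229) with the foot behind it at about 45°; the knob centre works out at (0.606,0.060).

Request:
{"method": "send_rows", "body": {"plan": [[0,-0.003,0.002,0.025,0],[0,0,0,0.025,0],[0,0,0,0.02,0],[0,0,0,0,0],[0,0,0,0,0],[230,0,0,0,0],[230,0,0,0,0],[230,0,0,0,0],[230,0,0,0,0],[230,0,0,0,0],[230,0,0,0,0],[230,0,0,0,0],[230,0,0,0,0],[230,0,0,0,0],[230,0,0,0,0],[230,0,0,0,0]]}}

```text
time_s: 12.75
position: [0.6053, 0.0595, 0.0501]
tcp_rot: [[0.054, 0.999, 0.0], [0.999, -0.054, -0.0], [-0.0, 0.0, -1.0]]
force: [0.5, 0.3, -0.5]
opening: 0.254
grasp_force: 30.1
```

Request:
{"method": "send_rows", "body": {"plan": [[230,0,0,-0.005,0],[230,0,0,-0.02,0],[230,0,0,-0.03,0],[230,0,0,-0.03,0],[230,0,0,-0.02,0],[230,0,0,0,0],[230,0,0,0,0]]}}

```text
time_s: 13.33
position: [0.6058, 0.0595, 0.1565]
tcp_rot: [[0.054, 0.999, 0.003], [0.999, -0.054, -0.0], [-0.0, 0.003, -1.0]]
force: [-0.5, -0.6, -0.4]
opening: 0.254
grasp_force: 30.0
```

```bash
python3 - <<'E'
from h import *
plan([.4444,-.0805,.12])
c,im,d=snap('side');cv2.imwrite('pics/s6.png',cv2.resize(im[120:300,170:380],None,fx=3,fy=3))
E
```

```text
t 13.33 yaw0 86.9 turn rad -0.0 rows 0 shift [-0.1485 -0.1536  0.0365] rows 4 J1 [-5. 35. 89. -0. 56. -2.] open 0.254 pos [0.6058 0.0595 0.1565]
```

View pics/s6.png

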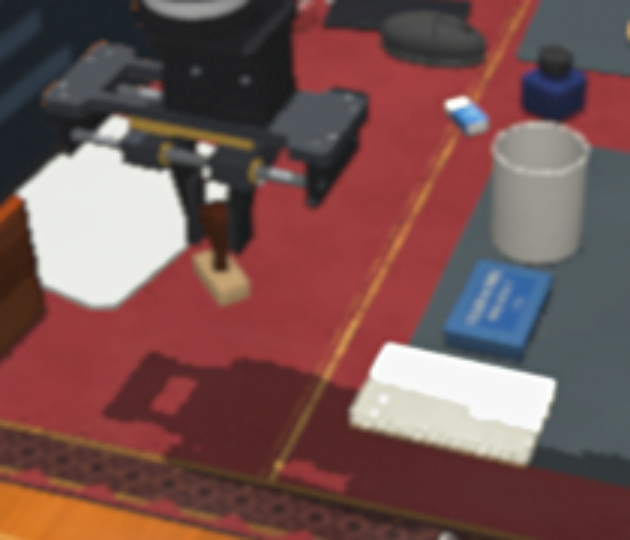

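The stamp hangs upright in the gripper; foot at (222,275) in the crop.

Request:
{"method": "send_rows", "body": {"plan": [[230,-0.01485,-0.01536,0,0],[230,-0.01485,-0.01536,0,0],[230,-0.01485,-0.01536,0,0],[230,-0.01485,-0.01536,0,0],[230,-0.01485,-0.01536,0,0],[230,-0.01485,-0.01536,0,0],[230,-0.01485,-0.01536,0,0],[230,-0.01485,-0.01536,0,0],[230,-0.01485,-0.01536,0,0],[230,-0.01485,-0.01536,0,0],[230,0,0,0.02,0],[230,0,0,0.02,0],[230,0,0,0.02,0],[230,0,0,0.015,0],[230,0,0,0.005,0],[230,0,0,0,0],[230,0,0,0,0],[230,0,0,0,0]]}}

```text
time_s: 14.88
position: [0.444, -0.0805, 0.0754]
tcp_rot: [[0.054, 0.999, 0.0], [0.999, -0.054, -0.0], [-0.0, 0.0, -1.0]]
force: [-0.6, 0.6, 0.0]
opening: 0.255
grasp_force: 30.0
```

```bash
python3 - <<'E'
from h import *
plan([.4444,-.0805,.0711])
E
```

```text
t 14.88 yaw0 86.9 turn rad -0.0 rows 0 shift [-0.      0.0004  0.0043] rows 1 J1 [-25.  34. 114.   0.  31. -21.] open 0.255 pos [ 0.444  -0.0805  0.0754]
```

Request:
{"method": "send_rows", "body": {"plan": [[230,0,0,0.002,0],[230,0,0,0.0015,0],[230,0,0,0.0008,0],[230,0,0,0,0],[230,0,0,0,0],[230,0,0,0,0]]}}

```text
time_s: 15.38
position: [0.4439, -0.0805, 0.071]
tcp_rot: [[0.054, 0.999, 0.0], [0.999, -0.054, -0.0], [-0.0, 0.0, -1.0]]
force: [0.0, 0.5, -0.8]
opening: 0.249
grasp_force: 30.0
```

Request:
{"method": "send_rows", "body": {"plan": [[150,0,0,0,0],[80,0,0,0,0],[0,0,0,0,0],[0,0,0,0,0],[0,0,0,0,0],[0,0,0,0,0],[0,0,0,0,0],[0,0,0,-0.02,0],[0,0,0,-0.04,0],[0,0,0,-0.04,0],[0,0,0,-0.04,0],[0,0,0,-0.03,0],[0,0,0,0,0],[0,0,0,0,0]]}}

```text
time_s: 16.55
position: [0.4447, -0.0808, 0.2426]
tcp_rot: [[0.054, 0.999, 0.005], [0.999, -0.054, -0.002], [-0.002, 0.005, -1.0]]
force: [-0.7, 0.5, -0.2]
opening: 0.996
grasp_force: 0.0
```

```bash
python3 - <<'E'
from h import *
plan([.47,-.38,.24],0)
c,im,d=snap('wrist','w7.png')
c,im,d=snap('top');np.savez('t7.npz',im=im,d=d,**c)
cv2.imwrite('pics/t7.png',cv2.resize(im[110:280,170:460],None,fx=2.75,fy=2.75))
P=pts(c,d);m=(P[...,2]>.05)&(P[...,2]<.1)&(d>0)&(abs(P[...,0]-.444)<.03)&(abs(P[...,1]+.08)<.03);q=P[m]
print('stamp',len(q),q.min(0),q.max(0)) if len(q) else print('no')
I=np.load('top0.npz')['im'];m=hsv(I,(105,110,30),(130,255,200))
print('bottle',quad(c,m,.03,(395,180,428,215)))
E
```

```text
t 16.55 yaw0 86.9 turn rad 1.5169 rows 13 shift [0.0253 0.2992 0.0026] rows 8 J1 [-25.  16. 106.   0.  58. -21.] open 0.996 pos [ 0.4447 -0.0808  0.2426]
noTraceback (most recent call last):
  File "<stdin>", line 9, in <module>
  File "h.py", line 26, in quad
    k=max(cv2.findContours(m,cv2.RETR_EXTERNAL,cv2.CHAIN_APPROX_NONE)[0],key=cv2.contourArea)
ValueError: max() iterable argument is empty
```

View pics/t7.png

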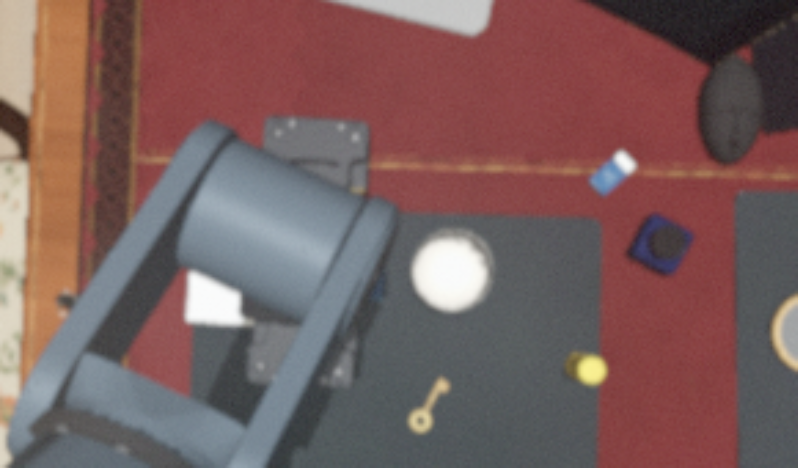

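The arm hides the tin from the top camera; bottle at crop (660,243) with sides at about 63° and −27°. Hover over it at yaw 63°.

```bash
python3 - <<'E'
from h import *
plan([.468,-.386,.16],63)
E
```

```text
t 16.65 yaw0 86.9 turn rad 0.4173 rows 4 shift [-0.2612  0.1613  0.08  ] rows 7 J1 [-25.  17. 106.  -0.  58. -21.] open 0.996 pos [ 0.4429 -0.08    0.24  ]
```

Request:
{"method": "send_rows", "body": {"plan": [[0,0,0,0,0.1043],[0,0,0,0,0.1043],[0,0,0,0,0.1043],[0,0,0,0,0.1043],[0,-0.02612,0.01613,0,0],[0,-0.02612,0.01613,0,0],[0,-0.02612,0.01613,0,0],[0,-0.02612,0.01613,0,0],[0,-0.02612,0.01613,0,0],[0,-0.02612,0.01613,0,0],[0,-0.02612,0.01613,0,0],[0,-0.02612,0.01613,0.02,0],[0,-0.02612,0.01613,0.03,0],[0,-0.02612,0.01613,0.03,0],[0,0,0,0,0],[0,0,0,0,0],[0,0,0,0,0]]}}

```text
time_s: 18.07
position: [0.4679, -0.3833, 0.1606]
tcp_rot: [[0.454, 0.891, -0.003], [0.891, -0.454, 0.004], [0.002, -0.005, -1.0]]
force: [0.2, 0.8, 0.7]
opening: 0.998
grasp_force: 0.0
```

```bash
python3 - <<'E'
from h import *
plan([.468,-.386,.02],63)
c,im,d=snap('wrist','w8.png');np.savez('w8.npz',im=im,d=d,**c)
P=pts(c,d);b=(abs(P[...,0]-.468)<.05)&(abs(P[...,1]+.386)<.05)&(d>0)
m=b&(abs(P[...,2]-.06)<.004);q=P[m][:,:2].astype(np.float32)
print('cap',len(q),cv2.minEnclosingCircle(q),np.median(P[m][:,2])) if len(q) else 0
m=b&(P[...,2]>.008)&(P[...,2]<.042);q=P[m][:,:2].astype(np.float32)
print('body',len(q),cv2.minAreaRect(q*1000),P[m][:,2].max())
E
```

```text
t 18.07 yaw0 63.0 turn rad -0.0005 rows 1 shift [-0.0024  0.0014  0.1406] rows 4 J1 [-50.  34.  89.   0.  57. -23.] open 0.998 pos [ 0.4679 -0.3833  0.1606]
cap 1464 ((0.468665212392807, -0.3973407447338104), 0.01661025360226631) 0.06010333718531752
body 1988 ((468.780029296875, -397.34088134765625), (47.76450729370117, 47.967803955078125), 61.585479736328125) 0.040091383690236515
```

View pics/w8.png

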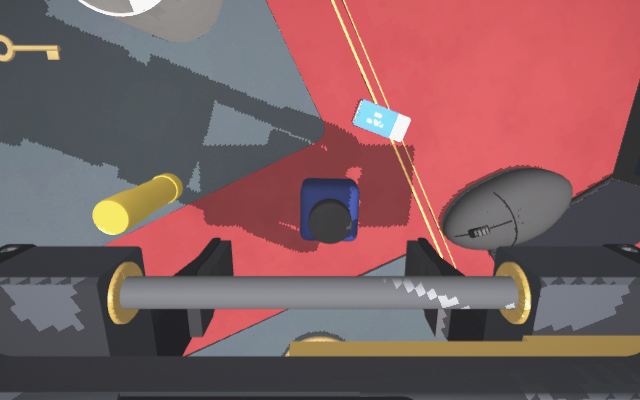

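The bottle is at (330,210), square to the image; glue stick (110,215), eraser (380,118) and mouse (510,208) are clear of the fingers. Cap and body fits agree on (0.4687,−0.3973).

```bash
python3 - <<'E'
from h import *
plan([.4687,-.3970,.019],61.6)
E
```

```text
t 18.12 yaw0 63.0 turn rad 0.0248 rows 1 shift [-0.0119  0.0067  0.1431] rows 4 J1 [-50.  34.  89.   0.  57. -23.] open 1.002 pos [ 0.4685 -0.3833  0.1621]
```

Request:
{"method": "send_rows", "body": {"plan": [[0,0,0,0,0.025],[0,-0.0119,0.0067,0,0],[0,0,0,0.03,0],[0,0,0,0.03,0],[0,0,0,0.03,0],[0,0,0,0.03,0],[0,0,0,0.015,0],[0,0,0,0.007,0],[0,0,0,0,0],[0,0,0,0,0],[200,0,0,0,0],[200,0,0,0,0],[200,0,0,0,0],[200,0,0,0,0],[200,0,0,0,0],[200,0,0,0,0],[200,0,0,0,0],[200,0,0,0,0],[200,0,0,0,0],[200,0,0,0,0]]}}

```text
time_s: 19.78
position: [0.4691, -0.3983, 0.0207]
tcp_rot: [[0.476, 0.879, 0.0], [0.879, -0.476, -0.0], [-0.0, 0.0, -1.0]]
force: [0.1, 0.5, 1.9]
opening: 0.549
grasp_force: 30.0
```

Request:
{"method": "send_rows", "body": {"plan": [[200,0,0,0,0],[200,0,0,-0.005,0],[200,0,0,-0.02,0],[200,0,0,-0.04,0],[200,0,0,-0.04,0],[200,0,0,-0.04,0],[200,0,0,-0.02,0],[200,0,0,0,0.115],[200,0,0,0,0.115],[200,0,0,0,0.115],[200,0,0,0,0.115],[200,0,0,0,0.115],[200,0,0,0,0.115],[200,0,0,0,0.115],[200,0,0,0,0.115],[200,0,0,0,0.115],[200,0,0,0,0.094],[200,0,0,0,0],[200,0,0,0,0]]}}

```text
time_s: 21.37
position: [0.4687, -0.3979, 0.1854]
tcp_rot: [[0.999, -0.052, -0.001], [-0.052, -0.999, 0.001], [-0.001, -0.001, -1.0]]
force: [-0.2, 0.9, -2.0]
opening: 0.548
grasp_force: 30.0
```

```bash
python3 - <<'E'
from h import *
plan([.5398,-.0856,.185],-3.1)
c,im,d=snap('top');np.savez('t9.npz',im=im,d=d,**c);P=pts(c,d)
m=(P[...,2]>.075)&(P[...,2]<.1)&(d>0)&(abs(P[...,0]-.444)<.03)&(abs(P[...,1]+.08)<.03);q=P[m][:,:2].astype(np.float32)
print('stamp knob',len(q),cv2.minEnclosingCircle(q) if len(q) else '')
E
```

```text
t 21.37 yaw0 -3.0 turn rad 0.0022 rows 1 shift [ 0.0541 -0.3157  0.0004] rows 8 J1 [-51.  33.  86.  -0.  61.  42.] open 0.548 pos [ 0.4687 -0.3979  0.1854]
stamp knob 0
```

Request:
{"method": "send_rows", "body": {"plan": [[200,0.00541,-0.03157,0,0],[200,0.00541,-0.03157,0,0],[200,0.00541,-0.03157,0,0],[200,0.00541,-0.03157,0,0],[200,0.00541,-0.03157,0,0],[200,0.00541,-0.03157,0,0],[200,0.00541,-0.03157,0,0],[200,0.00541,-0.03157,0,0],[200,0.00541,-0.03157,0,0],[200,0.00541,-0.03157,0,0],[200,0,0,0,0],[200,0,0,0,0],[200,0,0,0,0]]}}

```text
time_s: 22.5
position: [0.5403, -0.0861, 0.1857]
tcp_rot: [[0.999, -0.052, 0.0], [-0.052, -0.999, -0.001], [0.0, 0.001, -1.0]]
force: [0.8, -0.7, -0.9]
opening: 0.552
grasp_force: 30.0
```

```bash
python3 - <<'E'
from h import *
plan([.5398,-.0856,.0225],-3.1)
c,im,d=snap('side');cv2.imwrite('pics/s10.png',cv2.resize(im[80:300,200:420],None,fx=2.7,fy=2.7))
P=pts(c,d);m=(P[...,2]>.07)&(P[...,2]<.1)&(d>0)&(abs(P[...,0]-.444)<.03)&(abs(P[...,1]+.08)<.03);q=P[m]
print('knob',len(q),q.min(0),q.max(0)) if len(q) else 0
E
```

```text
t 22.5 yaw0 -3.0 turn rad 0.0016 rows 1 shift [-0.0006 -0.0005  0.1632] rows 4 J1 [-21.  28.  96.  -0.  56.  72.] open 0.552 pos [ 0.5403 -0.0861  0.1857]
knob 90 [ 0.43749579 -0.08598232  0.0703684 ] [ 0.45855277 -0.06548202  0.08923288]
```

View pics/s10.png

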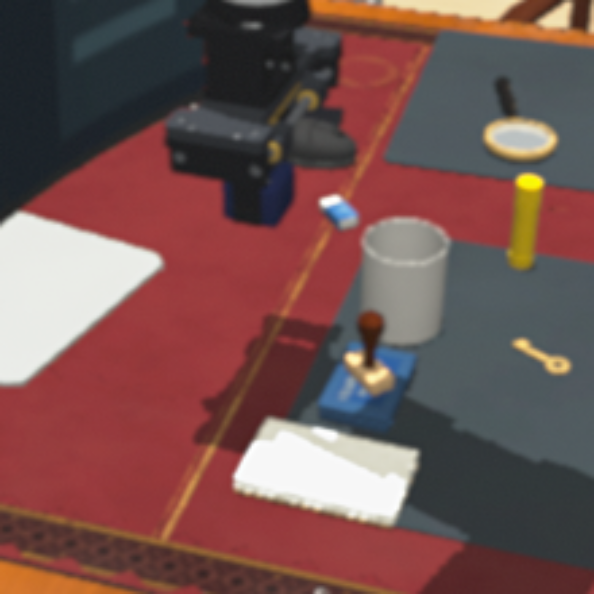

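The stamp stands upright on the middle of the tin (crop (370,370)), and the bottle is held over its place. Lower it.

Request:
{"method": "send_rows", "body": {"plan": [[200,0,0,0.03,0],[200,0,0,0.035,0],[200,0,0,0.035,0],[200,0,0,0.03,0],[200,0,0,0.015,0],[200,0,0,0.01,0],[200,0,0,0.005,0],[200,0,0,0,0],[200,0,0,0,0],[200,0,0,0,0]]}}

```text
time_s: 23.38
position: [0.5412, -0.0866, 0.0269]
tcp_rot: [[0.999, -0.055, 0.003], [-0.055, -0.999, -0.001], [0.003, 0.001, -1.0]]
force: [0.4, -0.5, -0.9]
opening: 0.553
grasp_force: 30.0
```

```bash
python3 - <<'E'
from h import *
plan([.5398,-.0856,.0207],-3.1);print(read_state()['force'])
E
```

```text
t 23.38 yaw0 -3.1 turn rad -0.0006 rows 1 shift [-0.0015 -0.0009  0.0062] rows 1 J1 [-21.  43. 101.  -0.  35.  72.] open 0.553 pos [ 0.5412 -0.0866  0.0269]
[ 0.37235013 -0.52616516 -0.85256598]
```

Request:
{"method": "send_rows", "body": {"plan": [[200,-0.001,-0.0005,0.002,0],[200,0,0,0.0015,0],[200,0,0,0.0015,0],[200,0,0,0,0],[200,0,0,0,0],[200,0,0,0,0]]}}

```text
time_s: 23.88
position: [0.5393, -0.0853, 0.0207]
tcp_rot: [[0.999, -0.054, 0.0], [-0.054, -0.999, 0.0], [0.0, -0.0, -1.0]]
force: [0.4, 0.1, -0.3]
opening: 0.55
grasp_force: 30.0
```

Request:
{"method": "send_rows", "body": {"plan": [[120,0,0,0,0],[0,0,0,0,0],[0,0,0,0,0],[0,0,0,0,0],[0,0,0,0,0],[0,0,0,-0.02,0],[0,0,0,-0.04,0],[0,0,0,-0.04,0],[0,0,0,-0.04,0],[0,0,0,-0.04,0],[0,0,0,-0.02,0],[0,0,0,0,0],[0,0,0,0,0]]}}

```text
time_s: 24.97
position: [0.5398, -0.0856, 0.2221]
tcp_rot: [[0.999, -0.054, 0.003], [-0.054, -0.999, -0.001], [0.003, 0.001, -1.0]]
force: [0.6, -0.2, -0.8]
opening: 1.0
grasp_force: 0.0
```

```bash
python3 - <<'E'
from h import *
plan([.349,-.317,.18],-3.1)
c,im,d=snap('wrist','w11.png');P=pts(c,d)
b=(abs(P[...,0]-.54)<.05)&(abs(P[...,1]+.086)<.05)&(d>0)
m=b&(abs(P[...,2]-.06)<.004);q=P[m][:,:2].astype(np.float32);print('cap',len(q),cv2.minEnclosingCircle(q)) if len(q) else 0
w=np.load('w8.npz');c={k:w[k] for k in('fx','fy','cx','cy','xyz','rotation')};P=pts(c,w['d'])
m=hsv(w['im'],(20,90,80),(35,255,255))>0;m[:160]=0;m[245:]=0;m[:,200:]=0
m&=(abs(P[...,2]-.091)<.004);q=P[m][:,:2].astype(np.float32);print('glue',len(q),cv2.minEnclosingCircle(q),np.median(P[m][:,2]))
E
```

```text
t 24.97 yaw0 -3.1 turn rad -0.0002 rows 1 shift [-0.178   0.2414  0.0421] rows 6 J1 [-21.  25.  94.  -0.  60.  72.] open 1.0 pos [ 0.5398 -0.0856  0.2221]
cap 1005 ((0.5395585298538208, -0.08557397872209549), 0.01664878986775875)
glue 1150 ((0.34933438897132874, -0.3187786936759949), 0.012440183199942112) 0.09368115562667333
```

Request:
{"method": "send_rows", "body": {"plan": [[0,-0.0191,0.0243,0,0],[0,-0.0191,0.0243,0,0],[0,-0.0191,0.0243,0,0],[0,-0.0191,0.0243,0,0],[0,-0.0191,0.0243,0,0],[0,-0.0191,0.0243,0,0],[0,-0.0191,0.0243,0,0],[0,-0.0191,0.0243,0,0],[0,-0.0191,0.0243,0,0],[0,-0.0061,0.0243,0,0],[0,0,0,0.02,0],[0,0,0,0.02,0],[0,0,0,0,0],[0,0,0,0,0],[0,0,0,0,0]]}}

```text
time_s: 26.27
position: [0.3481, -0.3178, 0.1801]
tcp_rot: [[0.999, -0.054, -0.001], [-0.054, -0.999, 0.002], [-0.001, -0.002, -1.0]]
force: [0.1, -0.0, 0.2]
opening: 1.004
grasp_force: 0.0
```

```bash
python3 - <<'E'
from h import *
plan([.3493,-.3187,.061],-3.1)
c,im,d=snap('wrist','w12.png');P=pts(c,d)
m=(abs(P[...,2]-.0925)<.004)&(abs(P[...,0]-.349)<.03)&(abs(P[...,1]+.318)<.03)&(d>0)
q=P[m][:,:2].astype(np.float32);print('glue',len(q),cv2.minEnclosingCircle(q),np.median(P[m][:,2])) if len(q) else 0
E
```

```text
t 26.27 yaw0 -3.1 turn rad 0.0001 rows 1 shift [0.0012 0.0008 0.1191] rows 3 J1 [-56.  24. 107.   0.  50.  37.] open 1.004 pos [ 0.3481 -0.3178  0.1801]
glue 919 ((0.3488132655620575, -0.31866690516471863), 0.012366405688226223) 0.09381467361658952
```

Request:
{"method": "send_rows", "body": {"plan": [[0,0.0008,0.0008,0.03,0],[0,0,0,0.035,0],[0,0,0,0.03,0],[0,0,0,0.015,0],[0,0,0,0.009,0],[0,0,0,0,0],[0,0,0,0,0],[200,0,0,0,0],[230,0,0,0,0],[230,0,0,0,0],[230,0,0,0,0],[230,0,0,0,0],[230,0,0,0,0],[230,0,0,0,0],[230,0,0,0,0],[230,0,0,0,0],[230,0,0,0,0],[230,0,0,0,0]]}}

```text
time_s: 27.82
position: [0.349, -0.3192, 0.0615]
tcp_rot: [[0.999, -0.054, -0.0], [-0.054, -0.999, 0.0], [-0.0, -0.0, -1.0]]
force: [-0.2, 0.5, -0.1]
opening: 0.282
grasp_force: 30.0
```

Request:
{"method": "send_rows", "body": {"plan": [[230,0,0,0,0],[230,0,0,-0.005,0],[230,0,0,-0.02,0],[230,0,0,-0.04,0],[230,0,0,-0.04,0],[230,0,0,-0.04,0],[230,0,0,-0.02,0],[230,0,0,0,0],[230,0,0,0,0]]}}

```text
time_s: 28.57
position: [0.3493, -0.3196, 0.2281]
tcp_rot: [[0.999, -0.054, 0.002], [-0.054, -0.999, -0.003], [0.002, 0.003, -1.0]]
force: [0.8, 0.9, -0.3]
opening: 0.278
grasp_force: 30.0
```

```bash
python3 - <<'E'
from h import *
plan([.4561,.1092,.20],-3.1)
E
```

```text
t 28.57 yaw0 -3.1 turn rad -0.0002 rows 1 shift [ 0.0834 -0.4339  0.0281] rows 11 J1 [-56.  19. 104.  -0.  57.  37.] open 0.278 pos [ 0.3493 -0.3196  0.2281]
```

Request:
{"method": "send_rows", "body": {"plan": [[230,0.00596,-0.031,0,0],[230,0.00596,-0.031,0,0],[230,0.00596,-0.031,0,0],[230,0.00596,-0.031,0,0],[230,0.00596,-0.031,0,0],[230,0.00596,-0.031,0,0],[230,0.00596,-0.031,0,0],[230,0.00596,-0.031,0,0],[230,0.00596,-0.031,0,0],[230,0.00596,-0.031,0,0],[230,0.00596,-0.031,0,0],[230,0.00596,-0.031,0,0],[230,0.00596,-0.031,0,0],[230,0.00596,-0.031,0,0],[230,0,0,0.03,0],[230,0,0,0.03,0],[230,0,0,0.03,0],[230,0,0,0,0],[230,0,0,0,0],[230,0,0,0,0]]}}

```text
time_s: 30.23
position: [0.4559, 0.1095, 0.1366]
tcp_rot: [[0.999, -0.055, -0.001], [-0.055, -0.999, -0.0], [-0.001, 0.0, -1.0]]
force: [0.2, -0.6, -0.3]
opening: 0.279
grasp_force: 30.0
```

```bash
python3 - <<'E'
from h import *
plan([.4561,.1092,.0585],-3.1)
E
```

```text
t 30.23 yaw0 -3.1 turn rad -0.0005 rows 1 shift [0.0002 0.0002 0.0781] rows 2 J1 [ -0.  28. 110.  -0.  43.  93.] open 0.279 pos [0.4559 0.1095 0.1366]
```

Request:
{"method": "send_rows", "body": {"plan": [[230,0,0,0.025,0],[230,0,0,0.025,0],[230,0,0,0.015,0],[230,0,0,0.007,0],[230,0,0,0.002,0],[230,0,0,0,0],[230,0,0,0,0],[230,0,0,0,0],[230,0,0,0,0]]}}

```text
time_s: 30.98
position: [0.4567, 0.1096, 0.0636]
tcp_rot: [[0.999, -0.054, 0.002], [-0.054, -0.999, -0.0], [0.002, -0.0, -1.0]]
force: [-0.6, -0.3, -0.3]
opening: 0.281
grasp_force: 30.0
```

Request:
{"method": "send_rows", "body": {"plan": [[230,0,0,0.0015,0],[230,0,0,0.0015,0],[230,0,0,0.0015,0],[230,0,0,0,0],[230,0,0,0,0],[230,0,0,0,0]]}}

```text
time_s: 31.48
position: [0.4562, 0.1096, 0.0588]
tcp_rot: [[0.999, -0.054, 0.001], [-0.054, -0.999, 0.0], [0.001, -0.0, -1.0]]
force: [-1.4, -0.2, 7.9]
opening: 0.282
grasp_force: 30.0
```

Contact (8 N). Release, lift, and withdraw to the right for a clear view.

Request:
{"method": "send_rows", "body": {"plan": [[150,0,0,0,0],[80,0,0,0,0],[0,0,0,0,0],[0,0,0,0,0],[0,0,0,0,0],[0,0,0,0,0],[0,0,0,0,0],[0,0,0,-0.02,0],[0,0,0,-0.04,0],[0,0,0,-0.04,0],[0,0,0,-0.04,0],[0,0,0,-0.04,0],[0,0,0,-0.01,0],[0,0,0,0,0]]}}

```text
time_s: 32.65
position: [0.4582, 0.1097, 0.2518]
tcp_rot: [[0.998, -0.054, 0.009], [-0.054, -0.999, -0.0], [0.009, -0.0, -1.0]]
force: [0.9, 0.2, 0.4]
opening: 0.999
grasp_force: 0.0
```

Request:
{"method": "send_rows", "body": {"plan": [[0,-0.004,0.04,0,0],[0,-0.004,0.04,0,0],[0,-0.004,0.04,0,0],[0,-0.004,0.04,0,0],[0,-0.004,0.04,0,0],[0,-0.004,0.04,0,0],[0,-0.004,0.04,0,0],[0,-0.004,0.04,0,0],[0,-0.004,0.04,0,0],[0,-0.004,0.04,0,0],[0,-0.006,0.04,0,0],[0,-0.006,0.04,0,0],[0,-0.006,0.04,0,0],[0,-0.006,0.04,0,0],[0,-0.008,0.03,0,0],[0,-0.008,0.03,0,0],[0,0,0,0,0],[0,0,0,0,0]]}}

```text
time_s: 34.15
position: [0.341, -0.5056, 0.2453]
tcp_rot: [[0.998, -0.057, -0.002], [-0.057, -0.998, 0.004], [-0.002, -0.004, -1.0]]
force: [0.2, 0.5, 0.0]
opening: 1.001
grasp_force: 0.0
```

```bash
python3 - <<'E'
from h import *
plan([.4,-.4,.25])
c,im,d=snap('top');P=pts(c,d)
cv2.imwrite('pics/t13.png',cv2.resize(im[110:280,170:460],None,fx=2.75,fy=2.75))
def near(x,y,z,t=.005):
    m=(abs(P[...,2]-z)<t)&(np.hypot(P[...,0]-x,P[...,1]-y)<.04)&(d>0);q=P[m][:,:2].astype(np.float32);return len(q),(cv2.minEnclosingCircle(q) if len(q) else 0)
print('glue',near(.456,.109,.091),'\ncap',near(.54,-.0855,.06),'\nstamp',near(.444,-.08,.085,.01))
print('tin',quad(c,hsv(im,(95,90,40),(125,255,255)),.021,(275,185,318,228)))
E
```

```text
t 34.15 yaw0 -3.3 turn rad -0.0 rows 0 shift [ 0.0529 -0.1088 -0.0047] rows 3 J1 [-66.  29.  84.   0.  68.  27.] open 1.001 pos [ 0.341  -0.5056  0.2453]
glue (74, ((0.4546528458595276, 0.11004379391670227), 0.012146777473390102)) 
cap (121, ((0.5389753580093384, -0.08489260822534561), 0.01653800904750824)) 
stamp (69, ((0.44378381967544556, -0.07895426452159882), 0.011570989154279232))
tin ((0.433, -0.1019), (27.1, 32.5), 0.5)
```

View pics/t13.png

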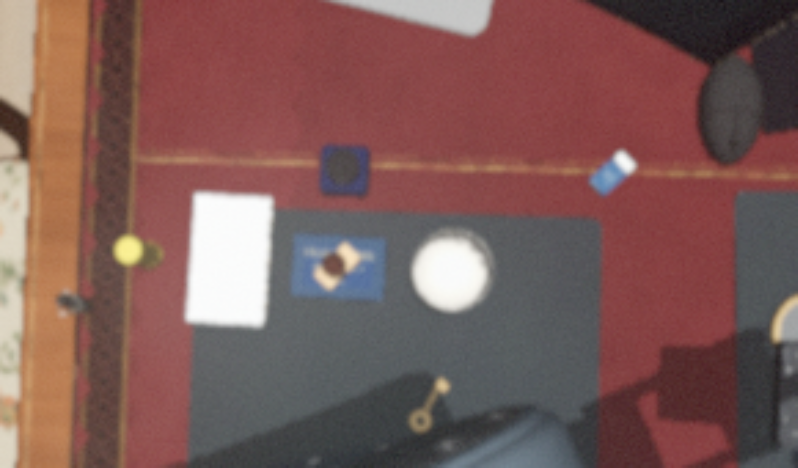

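The top view shows everything in place: tin (338,267) midway with the stamp on it, bottle (344,170) behind, glue stick (128,250) left of the cards. The eraser, mouse and clip have not moved.

```bash
python3 -c "from rig import hand_in; print(hand_in())"
```

```text
the job is handed in; nothing more can be done
None
```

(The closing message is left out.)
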